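# Screw the end cap into a video lamp's battery tube

## Task

Take the aluminium end cap out of the parts tray and screw it into the open battery tube of the lamp until it is fully home, its head resting level on the tube's rim, then let go. Find the thread start by feel (backed off anticlockwise under light pressure, the cap drops into it), then run it in clockwise, gently: never force it if it catches. Leave the other things on the counter and in the tray where they are.

Things in the scene. Friction and masses are not known exactly. Their poses are not given: they have to be found in the camera images.
- cap_head (a point): centre of the knurled round head of the loose aluminium end cap, standing upright in the tray on its shank. The head, 48 mm in diameter and 20 mm tall (10 mm above and below this point), is the part to grip. z is up along the cap's axis. About 80 g. Gripped with some 15 N it slips in the fingers before the thread is hurt; more than 60 N on it or about 1 N m of turning is forcing it.
- cap: the end cap, 43 mm tall; origin at the centre of its foot, 33 mm below cap_head. Its shank, below the head, is 30 mm in diameter, 23 mm long, with a chamfered foot. Three thread lugs (4 mm wide, 3.5 mm thick) stand out of the shank at equal spacing to 39 mm across, their undersides 6 mm above the foot.
- lamp_mouth (a point): centre of the rim of the lamp's battery tube, its open round top, 125 mm above the counter, facing straight up; z is its axis. Bore 42 mm, tube 55 mm outside. Inside is a right-handed three-start thread. With the cap fully home, the underside of its head rests on this rim and cap_head is 10 mm above it. Let go, the cap stays where it is, so it can be regripped.
- lamp_crest (a point): centre of the top of the thread, 4 mm below the rim: three flat crests with a 33 mm bore. With the lugs on the crests, cap_head is 23 mm above the rim. Turned clockwise there, lugs catch on a blunt tooth 3.5 mm high at each crest's clockwise end and jam. One that lands on a tooth stands 3.5 mm higher and drops onto the crest when turned anticlockwise.
- lamp_start (a point): centre of the thread starts: three 9 mm wide gaps between the crests, turned differently each time. Backed off (anticlockwise from above, at most 120 degrees, 2 to 8 N down) lugs fall 8 mm into them: cap_head 14 to 15 mm above the rim; a wall stops them going further back. Clockwise from there the cap runs down 5 mm in about 75 degrees to an end stop.
- lamp: a dark torch-like video lamp held fast, lens down, in a grey 110 mm square cradle, its battery tube open at the top (fixed); origin under the centre of the cradle, on the counter, straight below the mouth
- tray_in (a point): centre of the inner floor of the grey parts tray, 160 by 140 mm with walls 18 mm high and 4 mm thick; the floor is about 4 mm above the counter. It also holds a small black battery and a thumbscrew.
- lens: black lens standing upright near the middle of the counter, 56 mm in diameter, 80 mm tall, origin at the centre of its foot; leave it alone
- camera_body: black camera, 135 mm wide and 105 mm tall, at the far side; origin under its centre; leave it alone
- battery: black battery lying in the tray, 22 by 55 by 14 mm, origin under its centre; leave it alone
- thumbscrew: steel thumbscrew standing in the tray, 18 mm in diameter, 12 mm tall, origin under its centre; leave it alone
- filter_case: flat clear filter case, 75 mm square, 16 mm thick, at the far side; origin under its centre; leave it alone
- screwdriver: screwdriver lying at the far left; leave it alone
- mug: white mug standing at the far right; origin under its centre; leave it alone
Things that resemble listed ones, but are neither listed nor needed, are in the scene too. Several things look just like the cap: the one meant starts nearest to the robot's base.

How it is judged:
On the way, in this order (a step that is already met when the one before it is completed fails the run):
1. the cap has been lifted out of the tray, above the level of the tube's rim (z of cap_head in the frame of lamp_mouth above 0.035 m), for 0.05 s.
2. the cap has dropped into the thread start (horizontal distance between cap_head and lamp_mouth below 0.004 m and z of cap_head in the frame of lamp_mouth below 0.0175 m), for 0.1 s.
At the end, for the whole second after the job is handed in: the cap sits in the lamp's tube, its head within 1.5 mm of resting on the rim, within 3 mm of the tube's axis and 0.06 rad of upright, at rest and let go (z of cap_head in the frame of lamp_mouth below 0.0115 m and horizontal distance between cap_head and lamp_mouth below 0.003 m and angle between cap_head's own z axis and vertical below 0.06 rad and linear speed of cap below 0.01 m/s); the robot touches nothing.
It fails at once if the cap is forced: more than 60 N between cap and lamp (contact force between cap and lamp above 60 N).
It fails at once if the lens is knocked or pushed more than 20 mm (distance of lens from where it was at the start of the episode above 0.02 m).
It fails at once if the camera, filter case, screwdriver or mug is pushed more than 20 mm (distance of any of camera_body, filter_case, screwdriver, mug from where it was at the start of the episode above 0.02 m).
It fails at once if the battery or the thumbscrew is moved more than 25 mm (distance of any of battery, thumbscrew from where it was at the start of the episode above 0.025 m).
It also fails if it takes over 64 s, if anything falls off the work surface, if the arm or the gripper's body presses on something with over 40 N, if the wrist force passes 120 N, or if a joint passes its speed limit or range.

## Robot

A 6-joint arm with a two-finger parallel gripper is mounted at the origin on the work surface. World frame = base frame: x ahead of the robot, y to its left, z up, the work surface at z = 0. Lengths are in m, angles in rad, forces in N, time in s.
With the tool pointing down it reaches from about 0.3 to 0.75 m from the base axis. Payload 8.5 kg.
Tool frame: the origin (TCP) lies on the centre line of the jaws, within the pads' length; the fingertips stand 14 mm ahead of it and the grasp point (between the pads) lies 5 mm behind it (bot.tip_extent is the distance from the TCP to the fingertips, in m); x points along the fingers, z is the direction in which the jaws open and shut, and the axes are right-handed (so a half turn about x gives the same grasp; the last joint's range is limited). The gripper opens to 88 mm and grips with 3 to 60 N. Pads are 18 mm wide; open, the fingers measure 123 mm over their backs; the gripper's body (75 mm by 187 mm) begins 45 mm behind the grasp point.
Start: joints at [1.112, 0.381, 1.297, -0, 1.464, -0.215], TCP at [0.133, 0.534, 0.253] pointing down, gripper open.
Joint ranges: [-3.11, 3.11], [-0.89, 2.33], [0.22, 2.48], [-1.42, 4.56], [0.17, 2.85], [-2.88, 2.88]. Speed limits (rad/s): [2.39, 2.39, 3.14, 3.14, 3.14, 3.14].

## Interface

Orientations are given as a unit quaternion [x, y, z, w].
In Python, from plant import bot gives the robot as it stands.
- The arm moves only by the shell command python3 -m jog 'ROWS' [FORCE]. ROWS is JSON, a list of rows, each a list of 3 entries, a list of its own where there are three numbers: the shift along the tool's x, y, z scaled (see below), then the turn about the tool's x scaled (see below), then the closure, from 0 (fully open) to 1 (shut). In form: [[[tx, ty, tz], turn, jaw], ...]. A call has 1 to 12 rows; each row is the pose to reach, as a shift and turn from the pose commanded when the call began, along the tool's axes at that moment; what a row does not reach only later rows make up. The controller multiplies each number of a shift by 250 mm and each number of a turn by pi/4 rad. A row lasts 1/12 s, in which the tool goes at most 41.7 mm and 7.16 degrees, less where a joint would pass 70% of its speed; a pose out of reach is approached as far as the arm can. A call with a number of a shift or a turn outside -1 to 1 is refused whole. A call with a gripper value outside its range is refused whole. The fingers move at their own pace and stop on an object; FORCE is the grip in N (left out, the last holds). Time passes only in rows, so rows that repeat a pose let the fingers close. It gives the time, the measured TCP pose, the force and the opening at its end, in the units of the state.
- bot.read_state(): the state, without advancing time (a new reading comes with each control period).
- bot.grab_frame(name): name is "scene" or "top"; returns a dict with "pixels" (384x512x3 uint8, red, green, blue), "fx", "fy", "cx", "cy" (pixels), "R" (3x3) and "t" (3): a world point X has camera coordinates R X + t. Camera axes: x right, y down, z forward; pixel columns grow to the right and rows downward; lengths in m; the calibration is good to about 2 mm. A picture is of the moment at which its call begins. There is no depth.
- bot.close_job(): hands the job in, once; it reports no verdict.
The state is a dict: "t": time; "joint_positions": joint angles; "joint_vel": joint speeds; "tau": joint torques, N m; "eef_pos": TCP position; "tcp_rot": TCP orientation; "wrist_force": force on the tool from outside, world axes, zero at the start; "moment": the same for the moment, N m; "width": finger opening in m.
Only numpy, scipy, OpenCV 4.12 (cv2) and the standard library are available. Lean on these libraries where they do the work, as an engineer would, in place of code of your own. Each camera call takes 0.05 s, during which the arm holds its last target.

## Working session

There is one attempt and no reset: what is moved stays moved. The work goes in short steps, Python scripts to look and compute and a shell command to move; the robot and the scene stay as the last step left them, time stands still between calls to the robot, and variables do not carry over. Pictures are saved under pics/ and viewed, and the job is handed in when it is done.

```bash
mkdir -p pics; ls
python3 - <<'E'
from plant import bot
import cv2
s=bot.read_state();print({k:s[k] for k in ('t','eef_pos','tcp_rot','wrist_force','width')}, bot.tip_extent)
for n in('scene','top'):
    f=bot.grab_frame(n);cv2.imwrite(f'pics/{n}0.png',f['pixels'][:,:,::-1]);print(n,f['fx'],f['cx'],f['cy'],f['R'],f['t'])
E
```

```text
pics
{'t': 0.0, 'eef_pos': array([0.13263303, 0.53349508, 0.25213883]), 'tcp_rot': array([-0.43572311,  0.55755544,  0.4352644 ,  0.55661675]), 'wrist_force': array([-0.96331613, -0.38541965, -0.08714521]), 'width': 0.08785050488597988} 0.014
scene 423.21093157052314 256.27827084895205 191.65492411006883 [[-5.77580824e-01  8.16333140e-01  7.72251351e-04]
 [ 4.95829196e-01  3.51565613e-01 -7.94074951e-01]
 [-6.48501195e-01 -4.58259560e-01 -6.07819361e-01]] [ 0.4241365  -0.19973541  1.52325911]
top 379.363296156514 256.1485693926719 187.95737578073155 [[-0.02316622 -0.99970972 -0.00661845]
 [-0.98675381  0.02392823 -0.16045046]
 [ 0.16056225  0.00281375 -0.98702171]] [-0.02009866  0.62640339  1.10103226]
```

View pics/scene0.png

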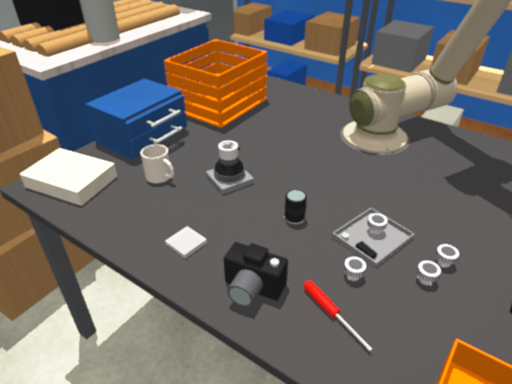

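View pics/top0.png

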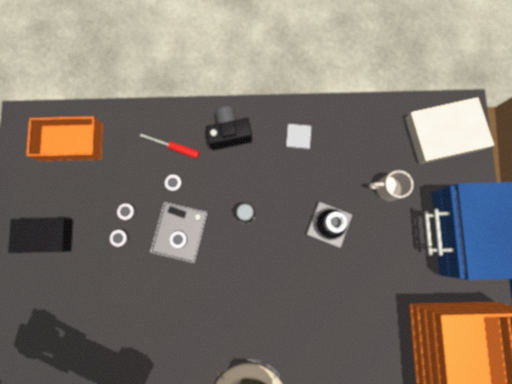

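```bash
cat > h.py <<'E'
import numpy as np,cv2
from plant import bot
def proj(f,X):
    c=np.array(f['R'])@np.array(X,float)+f['t'];return np.array([f['fx']*c[0]/c[2]+f['cx'],f['fy']*c[1]/c[2]+f['cy']])
def ray(f,u,v,z):
    R=np.array(f['R']);o=-R.T@np.array(f['t']);d=R.T@np.array([(u-f['cx'])/f['fx'],(v-f['cy'])/f['fy'],1]);return o+d*(z-o[2])/d[2]
def two(f,a,g,b):
    o1=ray(f,*a,0);p1=ray(f,*a,.3);o2=ray(g,*b,0);p2=ray(g,*b,.3);d1=p1-o1;d2=p2-o2
    s=np.linalg.lstsq(np.c_[d1,-d2],o2-o1,rcond=None)[0];A=o1+d1*s[0];B=o2+d2*s[1];return (A+B)/2,np.linalg.norm(A-B)
def crop(f,u,v,w,h,k,name):
    x,y=int(u-w/2),int(v-h/2);cv2.imwrite('pics/'+name,cv2.resize(f['pixels'][y:y+h,x:x+w,::-1],None,fx=k,fy=k,interpolation=cv2.INTER_CUBIC))
E
python3 - <<'E'
from h import *
s=bot.read_state();F={n:bot.grab_frame(n) for n in('scene','top')}
for n in F:print(n,proj(F[n],s['eef_pos']),proj(F[n],[0,0,0]))
t=F['top'];sc=F['scene']
a=cv2.resize(t['pixels'][165:255,100:220,::-1],None,fx=5,fy=5,interpolation=cv2.INTER_CUBIC);cv2.imwrite('pics/a.png',a)
crop(t,333,222,60,60,8,'b.png');crop(sc,377,235,100,70,7,'c.png');crop(sc,230,165,60,60,8,'d.png')
for u,v in[(178,239),(118,238),(125,211),(172,182)]:
    p=ray(t,u,v,.04);print(u,v,p,np.hypot(*p[:2]))
E
```

```text
scene [575.18574273 131.94266833] [374.11718791 136.16193092]
top [ 14.09581757 390.79073502] [249.22352766 403.78615895]
178 239 [0.47794728 0.20322844 0.04      ] 0.5193605691218678
118 238 [0.48514693 0.38384247 0.04      ] 0.6186296045049945
125 211 [0.56616521 0.36539442 0.04      ] 0.6738368675035998
172 182 [0.65229686 0.22342961 0.04      ] 0.6895012622161857
```

```bash
cd pics; python3 -c "
import cv2,numpy as np
i=[cv2.resize(cv2.imread(x),(390,290)) for x in('a.png','c.png')];j=[cv2.resize(cv2.imread(x),(390,300)) for x in('b.png','d.png')]
cv2.imwrite('e.png',np.vstack([np.hstack(i),np.hstack(j)]))"
```

```text
(no output)
```

View pics/e.png

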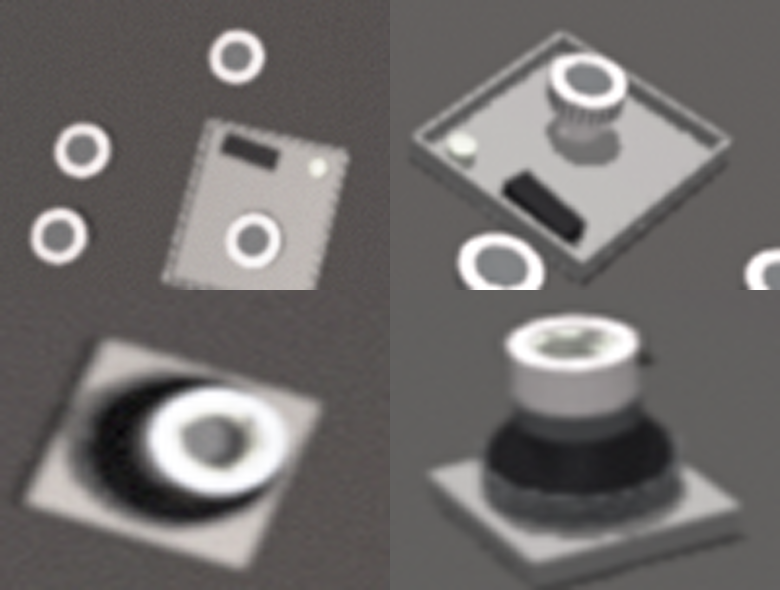

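The cap-like candidates in the top view are at (178,239) in the tray, (118,238), (125,211) and (172,182). The one in the tray is 0.52 m from the base and the others are at least 0.62 m away, so the tray one is meant, and the crop confirms it. The lamp's open tube is at (333,222). Next I'll measure both.

```bash
cat > m.py <<'E'
from h import *
def ring(f,u,v,w,k=8,th=0.5,lo=None):
    x,y=int(u-w/2),int(v-w/2);g=cv2.cvtColor(f['pixels'][y:y+w,x:x+w],cv2.COLOR_RGB2GRAY)
    g=cv2.resize(g,None,fx=k,fy=k,interpolation=cv2.INTER_CUBIC)
    m=(g>(lo or 200)).astype(np.uint8)
    cs,_=cv2.findContours(m,cv2.RETR_EXTERNAL,cv2.CHAIN_APPROX_NONE);c=max(cs,key=cv2.contourArea)
    (a,b),ax,an=cv2.fitEllipse(cv2.convexHull(c))
    return np.array([x+(a+.5)/k-.5,y+(b+.5)/k-.5]),np.array(ax)/k
E
python3 - <<'E'
from m import *
F={n:bot.grab_frame(n) for n in('scene','top')};t=F['top'];s=F['scene']
for nm,tp,sp,z in(('cap',(178,239),(377,222),.047),('mouth',(336,222),(229,148),.125)):
  for lo in(190,215,235):
    a,ax=ring(t,*tp,36,lo=lo);b,bx=ring(s,*sp,32,lo=lo)
    print(nm,lo,a,ax,b,bx,'top',ray(t,*a,z)[:2],'scene',ray(s,*b,z)[:2],'two',*two(t,a,s,b))
    o=-np.array(t['R']).T@t['t'];print(' size mm top',ax/t['fx']*np.linalg.norm(o-ray(t,*a,z))*1e3)
E
```

```text
cap 190 [177.16697502 239.44962883] [17.49297523 18.06033325] [377.34929848 218.88552952] [12.71366119 20.34266281] top [0.47644852 0.20422993] scene [0.47732079 0.20113615] two [0.47702757 0.2026353  0.04754533] 0.003135724016438575
 size mm top [53.77259622 55.5166285 ]
cap 215 [177.33315086 239.35943604] [16.16756058 16.76142502] [377.39761162 218.89581394] [12.09657001 19.51815605] top [0.47670379 0.20373636] scene [0.47728681 0.20125378] two [0.47715689 0.20246168 0.04751412] 0.0024715297374629905
 size mm top [49.69429791 51.5196615 ]
cap 235 [177.4871521  239.32366371] [15.03504181 15.72638512] [377.44627762 218.95601368] [11.45780468 18.87050247] top [0.47679889 0.20327749] scene [0.4774377  0.20144883] two [0.47715204 0.20233021 0.04723846] 0.0019013784592760532
 size mm top [46.20961675 48.33443354]
mouth 190 [337.37569237 221.08394814] [20.32001495 24.7296772 ] [227.60711193 145.31002617] [10.93221951 19.82306099] top [ 0.51442628 -0.25977734] scene [ 0.51398924 -0.25828729] two [ 0.51404109 -0.25916492  0.12489309] 0.0014597328429039828
 size mm top [58.24912208 70.88980936]
mouth 215 [336.28498268 221.55281448] [20.00904274 20.76691055] [227.60794163 145.24982071] [10.18118477 19.33111382] top [ 0.51319177 -0.25666158] scene [ 0.5137235  -0.25849453] two [ 0.51366576 -0.25741076  0.12513993] 0.001792705486458863
 size mm top [57.32006047 59.49113029]
mouth 235 [336.1640358  221.57873344] [19.31041908 19.84677124] [227.62414074 145.23386955] [ 9.5411272  18.78246689] top [ 0.51312754 -0.25632029] scene [ 0.51362615 -0.2585115 ] two [ 0.51366938 -0.2571679   0.1252483 ] 0.002071103464884662
 size mm top [55.31500038 56.8513896 ]
```

```bash
cat > p.py <<'E'
from h import *
from scipy.spatial.transform import Rotation as Ro
import sys
def go(x,y,z):
    s=bot.read_state();R=Ro.from_quat(s['tcp_rot']).as_matrix();d=R.T@(np.array([x,y,z])-s['eef_pos'])
    print('t',round(s['t'],2),'pos',s['eef_pos'].round(4),'j',s['joint_positions'].round(3),'F',s['wrist_force'].round(1),'M',s['moment'].round(2),'w',round(s['width'],4));print('R',R.round(3).tolist());print('shift units',(d/.25).round(4))
if __name__=='__main__':go(*map(float,sys.argv[1:4]))
E
python3 p.py .4771 .2024 .12
```

```text
t 0.3 pos [0.1327 0.5336 0.2526] j [ 1.112  0.381  1.298 -0.     1.464 -0.215] F [ 0.2 -0.7  0.7] M [ 0.   -0.08  0.01] w 0.0884
R [[-0.0, -0.97, 0.241], [-0.0, 0.241, 0.97], [-1.0, 0.0, -0.0]]
shift units [ 0.5305 -1.6566 -0.953 ]
```

```bash
python3 -m jog '[[[0.2,-0.83,-0.48],0,0],[[0.2,-0.83,-0.48],0,0],[[0.2,-0.83,-0.48],0,0],[[0.2,-0.83,-0.48],0,0],[[0.2,-0.83,-0.48],0,0],[[0.2,-0.83,-0.48],0,0],[[0.2,-0.83,-0.48],0,0]]' && python3 p.py .4771 .2024 .12
```

```text
t: 0.88
eef_pos: [0.3085, 0.3636, 0.2015]
tcp_rot: [-0.434, 0.559, 0.434, 0.558]
wrist_force: [1.3, -0.5, 0.1]
width: 0.0881
t 0.88 pos [0.3085 0.3636 0.2015] j [ 6.190e-01  3.030e-01  1.579e+00 -1.000e-03  1.262e+00 -7.020e-01] F [ 1.3 -0.5  0.1] M [0.06 0.   0.02] w 0.0881
R [[-0.001, -0.969, 0.247], [-0.002, 0.247, 0.969], [-1.0, 0.0, -0.002]]
shift units [ 0.3271 -0.8127 -0.4578]
```

```bash
python3 -m jog '[[[0.33,-0.827,-0.473],1,0],[[0.33,-0.827,-0.473],1,0],[[0.33,-0.827,-0.473],1,0],[[0.33,-0.827,-0.473],1,0],[[0.33,-0.827,-0.473],1,0],[[0.33,-0.827,-0.473],1,0],[[0.33,-0.827,-0.473],1,0],[[0.33,-0.827,-0.473],1,0]]' && python3 -m jog '[[[0,0,0],1,0],[[0,0,0],1,0],[[0,0,0],1,0],[[0,0,0],1,0],[[0,0,0],1,0],[[0,0,0],1,0],[[0,0,0],1,0]]' && python3 p.py .4771 .2024 .12
```

```text
t: 1.55
eef_pos: [0.4782, 0.2013, 0.1194]
tcp_rot: [-0.188, 0.682, 0.188, 0.681]
wrist_force: [-0.1, -0.0, 0.5]
width: 0.0881
t: 2.13
eef_pos: [0.4764, 0.2039, 0.1209]
tcp_rot: [0.087, 0.702, -0.087, 0.702]
wrist_force: [1.2, 0.9, -0.2]
width: 0.0881
t 2.13 pos [0.4764 0.2039 0.1209] j [0.175 0.465 1.585 0.    1.091 0.422] F [ 1.2  0.9 -0.2] M [-0.07  0.08 -0.03] w 0.0881
R [[0.001, 0.244, 0.97], [0.0, 0.97, -0.244], [-1.0, 0.0, 0.0]]
shift units [ 0.0035 -0.005   0.0041]
```

```bash
python3 -m jog '[[[0.06,0,0],0.8,0],[[0.12,0,0],0.8,0],[[0.18,0,0],0.8,0],[[0.24,0,0],0.8,0],[[0.29,0,0],0.8,0],[[0.308,0,0],0.8,0],[[0.308,0,0],0.8,0],[[0.308,0,0],0.8,0]]' && python3 p.py .4771 .2024 .043
python3 - <<'E'
from m import *
t=bot.grab_frame('top');s=bot.grab_frame('scene')
crop(t,178,239,60,60,6,'g1.png');crop(s,377,225,80,60,6,'g2.png')
a=cv2.imread('pics/g1.png');b=cv2.imread('pics/g2.png');cv2.imwrite('pics/g.png',np.hstack([a,b][0:1]+[b[:360]]))
p=[]
for i in range(4):
    p.append(bot.read_state()['eef_pos'])
print(p[0],p[-1])
E
```

```text
t: 2.8
eef_pos: [0.4771, 0.2032, 0.0439]
tcp_rot: [0.297, 0.642, -0.297, 0.642]
wrist_force: [-0.7, -0.8, 0.4]
width: 0.0882
t 2.8 pos [0.4771 0.2032 0.0439] j [0.174 0.581 1.663 0.    0.898 1.041] F [-0.7 -0.8  0.4] M [-0.03  0.12  0.  ] w 0.0882
R [[0.001, 0.762, 0.647], [0.0, 0.647, -0.762], [-1.0, 0.001, 0.0]]
shift units [ 0.0036 -0.0021  0.0024]
[0.47747587 0.20294513 0.04417408] [0.47747587 0.20294513 0.04417408]
```

View pics/g.png

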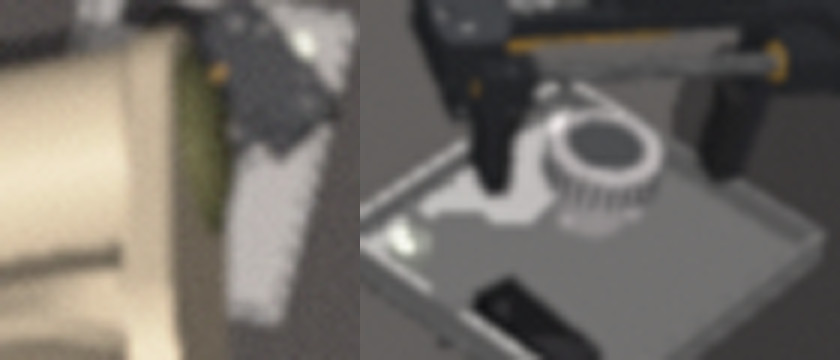

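The scene crop shows both fingers straddling the knurled head at about (378,222) in the full frame, clear of the tray walls, so I'm closing at 15 N.

```bash
python3 -m jog '[[[0,0,0],0,1],[[0,0,0],0,1],[[0,0,0],0,1],[[0,0,0],0,1],[[0,0,0],0,1],[[0,0,0],0,1],[[0,0,0],0,1],[[0,0,0],0,1],[[0,0,0],0,1]]' 15 && python3 p.py .4771 .2024 .21
```

```text
t: 3.65
eef_pos: [0.4773, 0.2025, 0.0433]
tcp_rot: [0.299, 0.641, -0.299, 0.641]
wrist_force: [0.3, -0.3, 0.7]
width: 0.0479
t 3.65 pos [0.4773 0.2025 0.0433] j [ 0.173  0.582  1.663 -0.     0.897  1.045] F [ 0.3 -0.3  0.7] M [-0.15  0.14  0.01] w 0.0479
R [[0.0, 0.766, 0.643], [-0.0, 0.643, -0.766], [-1.0, 0.0, 0.0]]
shift units [-6.669e-01 -8.000e-04 -1.000e-04]
```

```bash
python3 -m jog '[[[-0.08,0,0],0,1],[[-0.2,0,0],0,1],[[-0.35,0,0],0,1],[[-0.5,0,0],0,1],[[-0.67,0,0],0,1],[[-0.67,-0.1,0.14],0,1],[[-0.67,-0.2,0.28],0,1],[[-0.67,-0.3,0.42],0,1],[[-0.67,-0.4,0.56],0,1],[[-0.67,-0.5,0.70],0,1],[[-0.67,-0.535,0.751],0,1]]' && python3 -m jog '[[[0,-0.08,0.112],0,1],[[0,-0.17,0.238],0,1],[[0,-0.26,0.364],0,1],[[0,-0.35,0.49],0,1],[[0,-0.42,0.588],0,1],[[0,-0.48,0.672],0,1],[[0,-0.51,0.72],0,1],[[0,-0.535,0.751],0,1],[[0,-0.535,0.751],0,1],[[0,-0.535,0.751],0,1],[[0,-0.535,0.751],0,1]]' && python3 p.py .5136 -.2572 .21
python3 - <<'E'
from m import *
t=bot.grab_frame('top');s=bot.grab_frame('scene')
cv2.imwrite('pics/k.png',np.hstack([cv2.resize(f['pixels'][b:b+100,a:a+100,::-1],(400,400),interpolation=cv2.INTER_CUBIC) for f,a,b in((t,285,170),(s,180,70))]))
E
```

```text
t: 4.57
eef_pos: [0.4955, -0.0309, 0.2107]
tcp_rot: [0.299, 0.64, -0.3, 0.641]
wrist_force: [0.0, 1.0, -0.7]
width: 0.0477
t: 5.48
eef_pos: [0.514, -0.2557, 0.2108]
tcp_rot: [0.298, 0.641, -0.298, 0.641]
wrist_force: [-0.3, -0.5, -0.6]
width: 0.0474
t 5.48 pos [ 0.514  -0.2557  0.2108] j [-0.668  0.455  1.3    0.     1.387  0.203] F [-0.3 -0.5 -0.6] M [-0.06  0.12  0.01] w 0.0474
R [[-0.0, 0.765, 0.644], [0.0, 0.644, -0.765], [-1.0, 0.0, -0.0]]
shift units [ 0.0033 -0.0052  0.0037]
```

View pics/k.png

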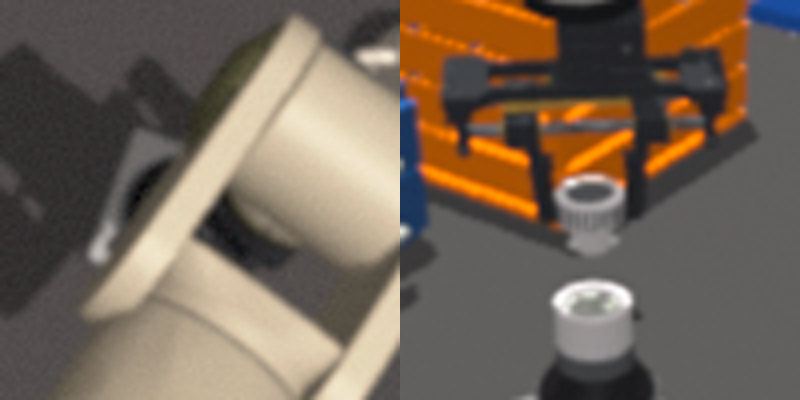

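Run:
```python
from m import *
s=bot.grab_frame('scene');p=bot.read_state()['eef_pos'];print(p)
g=cv2.cvtColor(s['pixels'],cv2.COLOR_RGB2GRAY)
print(proj(s,[.514,-.2572,.2147]),proj(s,[.5136,-.2572,.125]))
im=cv2.resize(s['pixels'][105:165,200:256,::-1],None,fx=10,fy=10,interpolation=cv2.INTER_CUBIC)
for X in ([p[0],p[1],p[2]+.004],[.5136,-.2572,.125]):
  q=[]
  for r in((.024,) if X[2]>.13 else (.0275,.021)):
    for th in np.linspace(0,2*np.pi,60):
      u=proj(s,[X[0]+r*np.cos(th),X[1]+r*np.sin(th),X[2]]);cv2.circle(im,tuple(int(v) for v in((u-[200,105]+.5)*10)),2,(0,0,255),-1)
cv2.imwrite('pics/l.png',im)
```

```text
[ 0.51406818 -0.25596036  0.21097549]
[226.60876129 117.6781584 ] [227.98349694 145.36578826]
```

View pics/l.png

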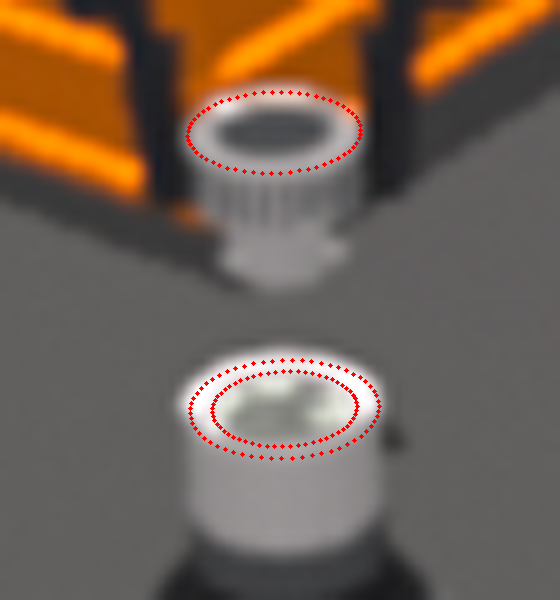

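```bash
python3 - <<'E'
from m import *
P=[];C=[];M=[]
for i in range(4):
    s=bot.grab_frame('scene');P.append(bot.read_state()['eef_pos'])
    im=s['pixels']
    # knurl/ring: low saturation bright
    hsv=cv2.cvtColor(im,cv2.COLOR_RGB2HSV)
    for lst,(x0,y0,x1,y1),z in((C,(216,111,240,125),.2147),(M,(214,136,244,156),.125)):
        k=8;sub=cv2.resize(im[y0:y1,x0:x1],None,fx=k,fy=k,interpolation=cv2.INTER_CUBIC)
        h=cv2.cvtColor(sub,cv2.COLOR_RGB2HSV);m=((h[...,1]<50)&(h[...,2]>(150 if lst is C else 225))).astype(np.uint8)
        c=max(cv2.findContours(m,cv2.RETR_EXTERNAL,cv2.CHAIN_APPROX_NONE)[0],key=cv2.contourArea)
        (a,b),ax,_=cv2.fitEllipse(cv2.convexHull(c));u=np.array([x0+(a+.5)/k-.5,y0+(b+.5)/k-.5])
        lst.append([*u,*np.array(ax)/k,*ray(s,*u,z)[:2]])
        if i==0:cv2.imwrite('pics/m%d.png'%(lst is C),m*255)
for n,l in(('P',P),('C',C),('M',M)):print(n,np.round(np.mean(l,0),4),np.round(np.std(l,0),4))
E
cd pics; python3 -c "
import cv2,numpy as np
a=cv2.imread('m1.png');b=cv2.imread('m0.png');a=cv2.resize(a,(b.shape[1],a.shape[0]*b.shape[1]//a.shape[1]));cv2.imwrite('n.png',np.vstack([a,b]))"
```

```text
P [ 0.514  -0.2564  0.2109] [0.     0.0002 0.    ]
C [226.7274 117.9669   8.8421  16.5999   0.5152  -0.2559] [0.0333 0.0134 0.0147 0.0392 0.     0.0001]
M [227.7074 144.4498   8.1885  18.6149   0.51    -0.261 ] [0.0338 0.0675 0.1512 0.0296 0.0004 0.0002]
```

View pics/n.png

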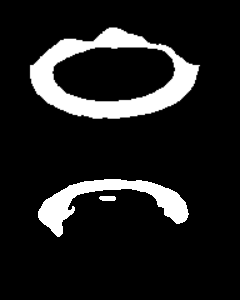

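```bash
python3 -m jog '[[[0.04,-0.003,0.004],0,1],[[0.1,-0.003,0.004],0,1],[[0.16,-0.003,0.004],0,1],[[0.184,-0.003,0.004],0,1],[[0.184,-0.003,0.004],0,1]]' && python3 -m jog '[[[0.008,0,0],0,1],[[0.016,0,0],0,1],[[0.024,0,0],0,1],[[0.024,0,0],0,1]]' && python3 p.py .5143 -.2573 .154
```

```text
t: 6.25
eef_pos: [0.5134, -0.2579, 0.1629]
tcp_rot: [0.299, 0.642, -0.298, 0.64]
wrist_force: [0.1, -0.1, 0.0]
width: 0.0475
t: 6.58
eef_pos: [0.514, -0.2583, 0.1588]
tcp_rot: [0.299, 0.641, -0.299, 0.641]
wrist_force: [-0.5, 0.8, -1.5]
width: 0.0477
t 6.58 pos [ 0.514  -0.2583  0.1588] j [-0.671  0.506  1.374 -0.     1.261  0.201] F [-0.5  0.8 -1.5] M [-0.11  0.1   0.  ] w 0.0477
R [[0.0, 0.766, 0.643], [-0.0, 0.643, -0.766], [-1.0, 0.0, 0.0]]
shift units [ 0.0193  0.0034 -0.0024]
```

```bash
python3 -m jog '[[[0.004,0,0],0,1],[[0.008,0,0],0,1],[[0.008,0,0],0,1]]' && python3 -m jog '[[[0.004,0,0],0,1],[[0.008,0,0],0,1],[[0.008,0,0],0,1]]' && python3 -m jog '[[[0.004,0,0],0,1],[[0.004,0,0],0,1],[[0.004,0,0],0,1]]'
```

```text
t: 6.83
eef_pos: [0.514, -0.2583, 0.1567]
tcp_rot: [0.299, 0.641, -0.299, 0.641]
wrist_force: [-0.8, -0.0, -0.5]
width: 0.0476
t: 7.08
eef_pos: [0.514, -0.2583, 0.1546]
tcp_rot: [0.299, 0.641, -0.299, 0.641]
wrist_force: [0.1, -1.0, -0.2]
width: 0.0473
t: 7.33
eef_pos: [0.5141, -0.2583, 0.1542]
tcp_rot: [0.299, 0.641, -0.299, 0.641]
wrist_force: [-1.6, 1.7, 4.9]
width: 0.0477
```

```bash
for i in 1 ; do python3 -m jog '[[[0,0,0],-0.08,1],[[0,0,0],-0.16,1],[[0,0,0],-0.24,1],[[0,0,0],-0.24,1]]' ; done; python3 p.py .5143 -.2573 .154
```

```text
t: 7.67
eef_pos: [0.5143, -0.2586, 0.1542]
tcp_rot: [0.236, 0.666, -0.236, 0.667]
wrist_force: [-0.6, 0.3, 3.7]
width: 0.0475
t 7.67 pos [ 0.5143 -0.2586  0.1542] j [-0.671  0.511  1.38  -0.     1.249  0.01 ] F [-0.6  0.3  3.7] M [-0.11  0.1   0.08] w 0.0475
R [[0.001, 0.63, 0.777], [-0.001, 0.777, -0.63], [-1.0, -0.0, 0.001]]
shift units [ 0.0009  0.0039 -0.0032]
```

```bash
python3 -m jog '[[[0,0,0],-0.08,1],[[0,0,0],-0.16,1],[[0,0,0],-0.24,1],[[0,0,0],-0.24,1]]'
```

```text
t: 8.0
eef_pos: [0.5143, -0.2585, 0.1542]
tcp_rot: [0.173, 0.685, -0.173, 0.686]
wrist_force: [0.3, -0.5, 5.2]
width: 0.0475
```

```bash
python3 -m jog '[[[0.001,0,0],-0.08,1],[[0.001,0,0],-0.16,1],[[0.001,0,0],-0.24,1],[[0.001,0,0],-0.24,1]]'
```

```text
t: 8.33
eef_pos: [0.5144, -0.2586, 0.1541]
tcp_rot: [0.108, 0.698, -0.108, 0.699]
wrist_force: [0.0, 0.9, 5.9]
width: 0.0475
```

```bash
python3 -m jog '[[[0,0,0],-0.08,1],[[0,0,0],-0.16,1],[[0,0,0],-0.24,1],[[0,0,0],-0.24,1]]'
```

```text
t: 8.67
eef_pos: [0.5143, -0.2586, 0.1541]
tcp_rot: [0.042, 0.705, -0.042, 0.706]
wrist_force: [0.1, 0.1, 6.7]
width: 0.0476
```

```bash
python3 -m jog '[[[0,0,0],-0.08,1],[[0,0,0],-0.16,1],[[0,0,0],-0.24,1],[[0,0,0],-0.24,1]]'
```

```text
t: 9.0
eef_pos: [0.5143, -0.2586, 0.1541]
tcp_rot: [-0.025, 0.706, 0.024, 0.707]
wrist_force: [0.0, -1.0, 5.8]
width: 0.0474
```

```bash
python3 -m jog '[[[0,0,0],-0.08,1],[[0,0,0],-0.16,1],[[0,0,0],-0.24,1],[[0,0,0],-0.24,1]]'
```

```text
t: 9.33
eef_pos: [0.5144, -0.2586, 0.1541]
tcp_rot: [-0.092, 0.701, 0.091, 0.702]
wrist_force: [0.4, -1.0, 6.6]
width: 0.0478
```

```bash
python3 -m jog '[[[0,0,0],-0.08,1],[[0,0,0],-0.16,1],[[0,0,0],-0.24,1],[[0,0,0],-0.24,1]]'; python3 p.py .5143 -.2573 .154
```

```text
t: 9.67
eef_pos: [0.5143, -0.2585, 0.1537]
tcp_rot: [-0.157, 0.689, 0.156, 0.69]
wrist_force: [0.6, 0.7, 2.6]
width: 0.0474
t 9.67 pos [ 0.5143 -0.2585  0.1537] j [-0.671  0.512  1.381  0.     1.248 -1.118] F [0.6 0.7 2.6] M [-0.09 -0.09 -0.01] w 0.0474
R [[0.001, -0.432, 0.902], [-0.001, 0.902, 0.432], [-1.0, -0.001, 0.0]]
shift units [-0.0012  0.0043  0.0022]
```

```bash
python3 -m jog '[[[0.003,0,0],0,1],[[0.003,0,0],0,1]]'
```

```text
t: 9.83
eef_pos: [0.5136, -0.258, 0.1521]
tcp_rot: [-0.155, 0.69, 0.156, 0.689]
wrist_force: [-0.9, -0.1, 0.0]
width: 0.0474
```

```bash
python3 -m jog '[[[0.005,0,0],0,1],[[0.01,0,0],0,1],[[0.01,0,0],0,1]]'; python3 -m jog '[[[0.005,0,0],0,1],[[0.008,0,0],0,1],[[0.008,0,0],0,1]]'
```

```text
t: 10.08
eef_pos: [0.5136, -0.2581, 0.1497]
tcp_rot: [-0.156, 0.69, 0.157, 0.689]
wrist_force: [-0.9, -0.2, 0.3]
width: 0.0476
t: 10.33
eef_pos: [0.5138, -0.2582, 0.148]
tcp_rot: [-0.157, 0.69, 0.157, 0.689]
wrist_force: [-2.4, -0.1, 1.1]
width: 0.0476
```

```bash
python3 -m jog '[[[0.004,0,0],0,1],[[0.004,0,0],0,1],[[0.004,0,0],0,1]]'; python3 -m jog '[[[0.004,0,0],0,1],[[0.004,0,0],0,1],[[0.004,0,0],0,1]]';python3 p.py .5143 -.2573 .14
```

```text
t: 10.58
eef_pos: [0.5141, -0.2581, 0.1468]
tcp_rot: [-0.157, 0.689, 0.157, 0.69]
wrist_force: [-0.4, -0.8, -2.0]
width: 0.0474
t: 10.83
eef_pos: [0.5142, -0.2583, 0.1462]
tcp_rot: [-0.157, 0.689, 0.157, 0.69]
wrist_force: [1.1, -0.3, -0.8]
width: 0.0474
t 10.83 pos [ 0.5142 -0.2583  0.1462] j [-0.671  0.52   1.391  0.     1.231 -1.119] F [ 1.1 -0.3 -0.8] M [-0.09  0.03 -0.01] w 0.0474
R [[0.0, -0.433, 0.902], [-0.0, 0.902, 0.433], [-1.0, -0.0, 0.0]]
shift units [0.0248 0.0034 0.0023]
```

```bash
python3 -m jog '[[[0.004,0,0],0,1],[[0.004,0,0],0,1],[[0.004,0,0],0,1]]'; python3 -m jog '[[[0.002,0,0],0,1],[[0.002,0,0],0,1],[[0.002,0,0],0,1]]'
```

```text
t: 11.08
eef_pos: [0.5142, -0.2584, 0.1455]
tcp_rot: [-0.157, 0.689, 0.157, 0.69]
wrist_force: [1.6, 0.5, 1.0]
width: 0.0477
t: 11.33
eef_pos: [0.5142, -0.2584, 0.1453]
tcp_rot: [-0.157, 0.689, 0.157, 0.69]
wrist_force: [-0.5, 0.6, 4.9]
width: 0.0474
```

```bash
python3 -m jog '[[[0.001,0,0],0.07,1],[[0.002,0,0],0.14,1],[[0.003,0,0],0.21,1],[[0.0035,0,0],0.28,1],[[0.0035,0,0],0.28,1]]'; python3 p.py .5143 -.2573 .14
```

```text
t: 11.75
eef_pos: [0.5143, -0.2587, 0.1444]
tcp_rot: [-0.08, 0.702, 0.079, 0.703]
wrist_force: [0.1, -0.3, 5.2]
width: 0.0473
t 11.75 pos [ 0.5143 -0.2587  0.1444] j [-0.672  0.522  1.393 -0.     1.225 -0.897] F [ 0.1 -0.3  5.2] M [-0.22  0.06 -0.06] w 0.0473
R [[0.001, -0.223, 0.975], [-0.001, 0.975, 0.223], [-1.0, -0.002, 0.001]]
shift units [0.0178 0.0056 0.0011]
```

Running smoothly: 12.6° of turn, 0.9 mm of descent and about 5 N. I'll carry on.

```bash
python3 -m jog '[[[0.001,0,0],0.07,1],[[0.002,0,0],0.15,1],[[0.003,0,0],0.23,1],[[0.004,0,0],0.30,1],[[0.005,0,0],0.38,1],[[0.006,0,0],0.46,1],[[0.006,0,0],0.46,1]]'; python3 p.py .5143 -.2573 .14
```

```text
t: 12.33
eef_pos: [0.5144, -0.2587, 0.143]
tcp_rot: [0.047, 0.705, -0.048, 0.706]
wrist_force: [0.8, -0.7, 5.9]
width: 0.0474
t 12.33 pos [ 0.5144 -0.2587  0.143 ] j [-0.671  0.523  1.395 -0.     1.222 -0.536] F [ 0.8 -0.7  5.9] M [-0.25  0.07  0.01] w 0.0474
R [[0.001, 0.135, 0.991], [-0.001, 0.991, -0.135], [-1.0, -0.001, 0.002]]
shift units [ 0.012   0.0056 -0.001 ]
```

```bash
python3 -m jog '[[[0.001,0,0],0.07,1],[[0.002,0,0],0.15,1],[[0.003,0,0],0.23,1],[[0.004,0,0],0.30,1],[[0.005,0,0],0.38,1],[[0.006,0,0],0.46,1],[[0.006,0,0],0.46,1]]'; python3 p.py .5143 -.2573 .14
```

```text
t: 12.92
eef_pos: [0.5144, -0.2587, 0.1416]
tcp_rot: [0.174, 0.685, -0.174, 0.686]
wrist_force: [0.3, -0.2, 6.5]
width: 0.0473
t 12.92 pos [ 0.5144 -0.2587  0.1416] j [-0.671  0.525  1.397 -0.     1.218 -0.175] F [ 0.3 -0.2  6.5] M [-0.26  0.12 -0.05] w 0.0473
R [[0.001, 0.477, 0.879], [-0.001, 0.879, -0.477], [-1.0, -0.001, 0.002]]
shift units [ 0.0063  0.0049 -0.0031]
```

```bash
python3 -m jog '[[[0.001,0,0],0.07,1],[[0.002,0,0],0.15,1],[[0.003,0,0],0.23,1],[[0.003,0,0],0.23,1]]'; python3 p.py .5143 -.2573 .14;  python3 -m jog '[[[0.001,0,0],0.07,1],[[0.001,0,0],0.14,1],[[0.001,0,0],0.14,1]]'; python3 p.py .5143 -.2573 .14
```

```text
t: 13.25
eef_pos: [0.5144, -0.2589, 0.1412]
tcp_rot: [0.235, 0.666, -0.235, 0.668]
wrist_force: [-0.9, 0.0, 9.0]
width: 0.0473
t 13.25 pos [ 0.5144 -0.2589  0.1412] j [-0.672  0.525  1.397 -0.     1.217  0.006] F [-0.9  0.   9. ] M [-0.08  0.28 -0.06] w 0.0473
R [[0.002, 0.627, 0.779], [-0.002, 0.779, -0.627], [-1.0, -0.0, 0.003]]
shift units [ 0.0049  0.0046 -0.0045]
t: 13.5
eef_pos: [0.5144, -0.2587, 0.1411]
tcp_rot: [0.271, 0.652, -0.271, 0.654]
wrist_force: [-1.1, 0.5, 9.9]
width: 0.0477
t 13.5 pos [ 0.5144 -0.2587  0.1411] j [-0.671  0.525  1.397 -0.     1.216  0.115] F [-1.1  0.5  9.9] M [0.12 0.3  0.16] w 0.0477
R [[0.002, 0.708, 0.707], [-0.002, 0.707, -0.708], [-1.0, 0.0, 0.002]]
shift units [ 0.0044  0.0035 -0.0042]
```

```bash
python3 -m jog '[[[-0.001,0,0],0.07,1],[[-0.001,0,0],0.14,1],[[-0.001,0,0],0.14,1]]'; python3 p.py .5143 -.2573 .14;python3 -m jog '[[[0,0,0],0.07,1],[[0,0,0],0.14,1],[[0,0,0],0.14,1]]'; python3 p.py .5143 -.2573 .14
```

```text
t: 13.75
eef_pos: [0.5143, -0.2585, 0.1409]
tcp_rot: [0.306, 0.637, -0.306, 0.638]
wrist_force: [-1.1, -0.2, 7.7]
width: 0.0471
t 13.75 pos [ 0.5143 -0.2585  0.1409] j [-0.671  0.526  1.398 -0.     1.217  0.225] F [-1.1 -0.2  7.7] M [0.   0.23 0.29] w 0.0471
R [[0.001, 0.781, 0.625], [-0.001, 0.625, -0.781], [-1.0, 0.0, 0.002]]
shift units [ 0.0035  0.0031 -0.0037]
t: 14.0
eef_pos: [0.5143, -0.2585, 0.1406]
tcp_rot: [0.341, 0.619, -0.341, 0.62]
wrist_force: [-0.1, -0.1, 5.6]
width: 0.0476
t 14.0 pos [ 0.5143 -0.2585  0.1406] j [-0.671  0.526  1.398 -0.     1.216  0.335] F [-0.1 -0.1  5.6] M [-0.09  0.17  0.31] w 0.0476
R [[0.001, 0.845, 0.535], [-0.001, 0.535, -0.845], [-1.0, 0.0, 0.001]]
shift units [ 0.0025  0.0026 -0.0039]
```

```bash
python3 -m jog '[[[0,0,0],0.07,1],[[0,0,0],0.14,1],[[0,0,0],0.2,1],[[0,0,0],0.2,1]]'; python3 p.py .5143 -.2573 .14
```

```text
t: 14.33
eef_pos: [0.5143, -0.2585, 0.1404]
tcp_rot: [0.388, 0.591, -0.388, 0.591]
wrist_force: [-0.1, -0.7, 4.2]
width: 0.0477
t 14.33 pos [ 0.5143 -0.2585  0.1404] j [-0.671  0.526  1.398 -0.     1.216  0.491] F [-0.1 -0.7  4.2] M [-0.04  0.09  0.3 ] w 0.0477
R [[0.001, 0.918, 0.397], [-0.001, 0.397, -0.918], [-1.0, 0.0, 0.001]]
shift units [ 0.0017  0.0019 -0.0042]
```

```bash
python3 -m jog '[[[0,0,0],0,0],[[0,0,0],0,0],[[0,0,0],0,0],[[0,0,0],0,0],[[0,0,0],0,0],[[0,0,0],0,0]]'; python3 -m jog '[[[-0.1,0,0],0,0],[[-0.25,0,0],0,0],[[-0.4,0,0],0,0],[[-0.5,0,0],0,0],[[-0.5,0,0],0,0],[[-0.5,0,0],0,0]]'; python3 p.py .5143 -.2573 .14
python3 - <<'E'
from m import *
s=bot.grab_frame('scene');crop(s,228,155,56,60,10,'q.png')
a,ax=ring(s,228,141,26,lo=215);print(a,ax,ray(s,*a,.145),proj(s,[.5136,-.2585,.145]))
E
```

```text
t: 14.83
eef_pos: [0.5139, -0.2583, 0.14]
tcp_rot: [0.388, 0.591, -0.388, 0.591]
wrist_force: [0.1, -0.5, 0.2]
width: 0.0854
t: 15.33
eef_pos: [0.5142, -0.2584, 0.2661]
tcp_rot: [0.388, 0.59, -0.388, 0.592]
wrist_force: [0.2, 0.8, -0.4]
width: 0.0881
t 15.33 pos [ 0.5142 -0.2584  0.2661] j [-0.671  0.416  1.201 -0.     1.522  0.491] F [ 0.2  0.8 -0.4] M [-0.    0.17 -0.04] w 0.0881
R [[0.002, 0.918, 0.397], [-0.002, 0.397, -0.918], [-1.0, 0.001, 0.002]]
shift units [ 0.5044  0.0016 -0.005 ]
[232.13179016 138.67698669] [5.64704132 7.19861317] [ 0.50300361 -0.24929991  0.145     ] [227.35286578 139.26198971]
```

View pics/q.png

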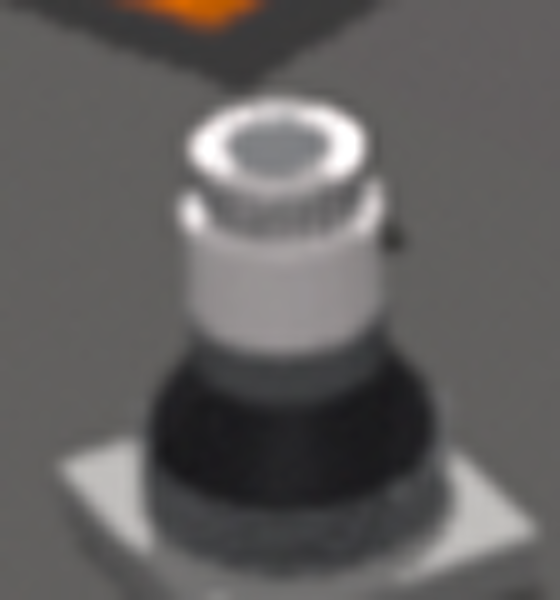

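Run:
```python
from m import *
A=[]
for i in range(3):
  s=bot.grab_frame('scene');x0,y0,x1,y1=215,131,241,145
  for lo in(200,225):
    k=8;g=cv2.resize(cv2.cvtColor(s['pixels'],cv2.COLOR_RGB2GRAY)[y0:y1,x0:x1],None,fx=k,fy=k,interpolation=cv2.INTER_CUBIC)
    g=g*(np.arange(g.shape[0])[:,None]<200)
    m=(g>lo).astype(np.uint8);c=max(cv2.findContours(m,cv2.RETR_EXTERNAL,cv2.CHAIN_APPROX_NONE)[0],key=cv2.contourArea)
    (a,b),ax,_=cv2.fitEllipse(cv2.convexHull(c));A.append([x0+(a+.5)/k-.5,y0+(b+.5)/k-.5,*np.array(ax)/k])
print(np.round(A,2))
for z in(.143,.145,.147,.15):print(z,proj(s,[.5137,-.2585,z]))
m=m*255;cv2.imwrite('pics/r.png',m)
```

```text
[[231.91 138.64   6.08   7.95]
 [232.34 138.61   5.05   6.64]
 [231.97 138.62   5.99   7.91]
 [232.38 138.62   5.     6.65]
 [231.92 138.63   6.04   7.95]
 [232.3  138.61   5.07   6.7 ]]
0.143 [227.35956935 139.87868825]
0.145 [227.33130024 139.27639943]
0.147 [227.30297476 138.67290958]
0.15 [227.26038048 137.76541501]
```

```bash
python3 -m jog '[[[-0.1,-0.3,0],0,0],[[-0.1,-0.6,0],0,0],[[-0.1,-0.8,0],0,0],[[-0.1,-0.9,0.4],0,0],[[-0.1,-0.9,0.7],0,0],[[-0.1,-0.9,0.7],0,0],[[-0.1,-0.9,0.7],0,0],[[-0.1,-0.9,0.7],0,0],[[-0.1,-0.9,0.7],0,0],[[-0.1,-0.9,0.7],0,0],[[-0.1,-0.9,0.7],0,0]]'
python3 - <<'E'
from m import *
t=bot.grab_frame('top');crop(t,336,222,60,60,9,'v.png');cv2.imwrite('pics/topz.png',t['pixels'][:,:,::-1])
for lo in(215,235):
  a,ax=ring(t,336,222,36,lo=lo);print(a,ax,ray(t,*a,.145))
E
```

```text
t: 16.45
eef_pos: [0.377, -0.5077, 0.2891]
tcp_rot: [0.389, 0.592, -0.388, 0.59]
wrist_force: [-0.2, -0.5, 0.4]
width: 0.0882
[337.22186279 221.75244904] [18.34422112 20.43205643] [ 0.51122341 -0.25507873  0.145     ]
[337.55987167 221.69393921] [17.27629852 18.79525566] [ 0.51136145 -0.25601238  0.145     ]
```

View pics/topz.png

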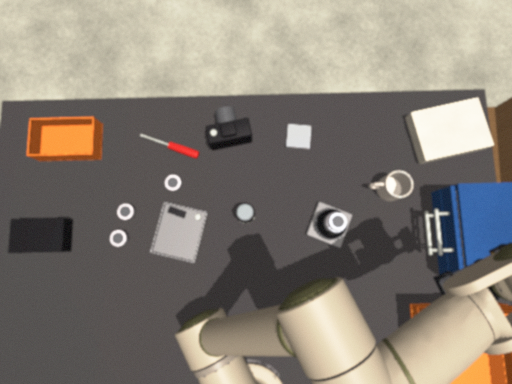

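Run:
```python
from m import *
s=bot.grab_frame('scene');x0,y0,x1,y1=205,125,251,165;k=8
g=cv2.resize(cv2.cvtColor(s['pixels'],cv2.COLOR_RGB2GRAY)[y0:y1,x0:x1],None,fx=k,fy=k,interpolation=cv2.INTER_CUBIC)
out=[]
for lo in(170,190,210,230):
    m=(g>lo).astype(np.uint8);n,l,st,ce=cv2.connectedComponentsWithStats(m);print(lo,[list(r) for r in st[1:] if r[4]>300])
    out.append(m*255)
    # inner hole (dark disc of head)
    h=((g<lo)).astype(np.uint8)
    for c in cv2.findContours(h,cv2.RETR_LIST,cv2.CHAIN_APPROX_NONE)[0]:
        if 1500<cv2.contourArea(c)<12000 and len(c)>5:
            (a,b),ax,_=cv2.fitEllipse(c);print('  ell',x0+(a+.5)/k-.5,y0+(b+.5)/k-.5,np.array(ax)/k)
print(proj(s,[.5137,-.2585,.145]))
cv2.imwrite('pics/w.png',np.hstack([cv2.resize(g,None,fx=1,fy=1)]+out[::3])[:, :800*2])
cv2.imwrite('pics/w.png',cv2.resize(cv2.imread('pics/w.png'),None,fx=.7,fy=.7))
```

```text
170 [[np.int32(112), np.int32(82), np.int32(139), np.int32(77), np.int32(6031)], [np.int32(241), np.int32(154), np.int32(23), np.int32(34), np.int32(449)], [np.int32(106), np.int32(158), np.int32(30), np.int32(40), np.int32(624)]]
  ell 227.31966018676758 139.09185123443604 [4.75449991 9.50174999]
  ell 227.26753616333008 139.5030574798584 [ 9.7239027  17.62290573]
190 [[np.int32(114), np.int32(85), np.int32(136), np.int32(72), np.int32(4849)], [np.int32(108), np.int32(161), np.int32(17), np.int32(27), np.int32(310)]]
  ell 227.33818817138672 139.00103950500488 [5.57048941 9.96939659]
  ell 227.2811164855957 139.52028942108154 [ 9.13716602 17.32729721]
210 [[np.int32(116), np.int32(88), np.int32(132), np.int32(67), np.int32(3583)]]
  ell 227.3033447265625 139.45811367034912 [ 8.26660919 15.70649147]
230 [[np.int32(118), np.int32(91), np.int32(128), np.int32(61), np.int32(2344)]]
  ell 227.34844970703125 139.39886665344238 [ 7.67138672 15.2487402 ]
[227.33130024 139.27639943]
```

View pics/w.png

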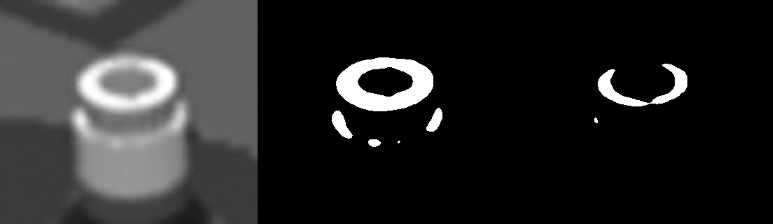

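Run:
```python
from plant import bot
print(bot.read_state()['t']);print(bot.close_job())
```

```text
16.55
the job is handed in; nothing more can be done
None
```

I screwed the end cap into the lamp's battery tube until it reached the end stop, let go, backed the arm away and handed the job in at 16.6 s. The measurements put the cap fully home; `close_job` gives no verdict.

**How it went**
- **Pick-up:** I took the cap in the tray, the look-alike nearest the base, gripping its head at 15 N.
- **Thread start:** The lugs met the crests at a TCP height of 0.1542 m. Backing off about 76° anticlockwise at 4–7 N dropped them into the thread start, with the head about 14.3 mm above the rim.
- **Running in:** I turned it clockwise at 5–10 N until the turning moment levelled off at about 0.3 N m and the fingers slipped. It did not catch on the way.

**Last checks**
- **Height from the arm:** The tool was 13.1 mm below crest contact when the moment began to rise; fully home should be 13 mm.
- **Scene camera:** The head's top ring is at pixel (227.3, 139.4), against (227.3, 139.3) predicted for fully home. That is within about 1 mm.
- **Top camera:** This ring fit was poor, mixed up with the rim and shadow. It read about 2.5–3.5 mm off the other position estimates, so I did not rely on it.
- **Not checked:** I did not regrip the cap to twist it again, and I did not measure its tilt separately; it looks level in the picture.
- **Surroundings:** In the last overhead view, nothing else on the counter or in the tray appears to have moved.

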